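# Hang the spoon caddy on the drop-flap keeper peg

### The arm

A 6-joint arm with a two-finger parallel gripper is mounted at the origin on the work surface. World frame = base frame: x ahead of the robot, y to its left, z up, the work surface at z = 0. Lengths are in m, angles in rad, forces in N, time in s.
With the tool pointing down it reaches from about 0.425 to 0.95 m from the base axis. Payload 14.7 kg.
Tool frame: the origin (TCP) lies at the very end of the fingers, on their centre line; the grasp point (between the pads) lies behind it (ctrl.grip_depth is the x of the grasp point in the tool frame, in m); x points along the fingers, y is the direction in which the jaws open and shut, and the axes are right-handed (so a half turn about x gives the same grasp; the last joint's range is limited). The gripper opens to 85 mm and grips with 20 to 120 N. Pads are 22 mm wide; open, the fingers measure 114 mm over their backs; the gripper's body (76 mm by 85 mm) begins 54 mm behind the grasp point. The pads swing forward as they close: fully open they stand 13 mm farther back than shut.
Start: joints at [1.2, 0.48, 1.596, -0, 1.065, -0.047], TCP at [0.207, 0.616, 0.231] pointing down, gripper open.
Joint ranges: [-2.75, 2.75], [-0.82, 2.05], [0.23, 2.67], [-1.56, 4.7], [0.09, 2.69], [-2.92, 2.92]. Speed limits (rad/s): [1.89, 1.89, 2.39, 3.01, 3.01, 3.01].

### API

Orientations are given as a rotation vector (axis times angle).
In Python, from workcell import ctrl gives the robot as it stands. Calls block until the motion is done:
- ctrl.movep(position, orientation): joint-space move of the TCP to a pose.
- ctrl.servo_line(position, attitude=None, speed=0.15, max_force=None): straight line of the TCP; attitude=None keeps the orientation; speed is the mean speed in m/s. With max_force (N) it stops when the force on the tool has changed by that much, and returns True; else False.
- ctrl.goto_joints(angles): joint-space move.
- ctrl.let_go() and ctrl.grasp(f_grip=None): open the fingers fully, or close them until they stop; f_grip is the grip in N (None keeps the last).
- ctrl.sleep(seconds).
- ctrl.ik(position, orientation): joint angles nearest the present ones, or None.
- ctrl.state(): the state.
- ctrl.snapshot(name): name is "scene" or "top"; returns a dict with "frame" (400x640x3 uint8, red, green, blue), "z_map" (400x640 float32, m along the optical axis (not along the pixel's ray), 0 where there is no reading), "fx", "fy", "cx", "cy" (pixels), "D" ([k1, k2, p1, p2, k3] as OpenCV has them; the pictures are not rectified), "extrinsics" (4x4, takes a point from world to camera coordinates). Camera axes: x right, y down, z forward; pixel columns grow to the right and rows downward; lengths in m; the calibration is good to about 2 mm. A picture is of the moment at which its call begins.
A pose or a line that the arm cannot do raises ctrl.MotionError and nothing moves.
- ctrl.finish_job(): hands the job in, once; it reports no verdict.
Trained networks look in a picture, given as the dict that the camera call returned (one of the last four; its "shot" number tells which), for a name from the list of things; names that differ only in an ending like _2 or _b are one class to them, and where a whole thing is asked for, a point or a joint stands for the part that bears it (a point fixed in the world has none). Each returns a list of dicts, best first, with "confidence" (0 to 1); they miss things now and then, are a little off and sometimes report something else, mostly with a low value. They report only what shows in the picture. A call takes as long as a camera call. They do not tell look-alikes from the thing itself.
- ctrl.boxes_of(picture, name): "centre" ([column, row] as shares, 0 to 1, of the picture: columns of its width, rows of its height, amid what is visible of it).
- ctrl.trace(picture, name): "pixels" (400x640 bool, what is visible of it) and "centre" ([column, row] as shares, 0 to 1, of the picture: columns of its width, rows of its height, amid what is visible of it).
The state is a dict: "time_s": time; "qpos": joint angles; "qd": joint speeds; "tau": joint torques, N m; "eef_pos": TCP position; "eef_rot": TCP orientation; "ft_force": force on the tool from outside, world axes, zero at the start; "torque": the same for the moment, N m; "opening": finger opening in m.
Only numpy, scipy, OpenCV 4.12 (cv2) and the standard library are available. Lean on these libraries where they do the work, as an engineer would, in place of code of your own. Each camera call takes 0.05 s, during which the arm holds its last target. There are 200 camera calls.

### The job

Hang the empty steel spoon caddy by its eye on the peg of the keeper stand: thread the eye over the peg's end, slide it in so that it lifts the drop flap and the flap falls shut behind it, and leave the caddy hanging there on its own. Feel your way with a light touch, because the stand must not be leaned on or knocked hard, and leave everything else on the ledge where it stands.

Things in the scene. Friction and masses are not known exactly. Their poses are not given: they have to be found in the camera images.
- caddy: The spoon caddy: a plain open-topped sheet-steel box, loose, standing upright, 0.18 to 0.37 kg; 50 mm wide (its x), 56 mm deep (its y), 90 mm tall, side and front walls 3 mm. Origin at the centre of its underside, z up, y from front wall to back wall. The 4 mm back wall (+y side) rises above the rim as a plate 36 mm wide and 36 mm high, outer faces flush, holding the hanging eye.
- caddy_mid (a point): Centre of the caddy's box: on its centre line, 45 mm above its underside. Axes as caddy. The two 50 mm apart side faces (its +x and -x) are free to be grasped from above; the fingers may reach about 30 mm down them.
- caddy_eye (a point): Centre of the caddy's hanging eye: a round hole 18 mm in diameter through the 4 mm back plate, its axis along the caddy's y. It lies 26 mm towards +y from the caddy's centre line and 108 mm above its underside (18 mm above the rim); 9 mm of plate is left above and beside the hole. Axes as caddy.
- stand: Keeper stand, fixed: round steel foot 124 mm across, upright tube and a telescoping head with one level round peg, 12 mm thick, along the stand's own -y axis. Origin at the foot's centre on the ledge, z up. The head is clamped by hand so that the peg's axis is anywhere from 145 to 215 mm above the ledge: this height is NOT reported, look or feel for it. Foot, head and flap all count as the stand.
- under_tip (a point): Point on the ledge straight below the outer end of the peg, 78 mm along -y from the stand's origin. Axes as stand. Only the peg and the flap are above here. Pushes on the stand should stay light, well under 30 N; the head's top is 15 mm higher than the peg's axis.
- under_strap (a point): Point on the ledge straight below the face of the upright steel strap that the peg stands out from (54 mm) and that stops what is pushed home: 24 mm along -y from the stand's origin. The strap is 30 mm wide and reaches from 18 mm above to 90 mm below the peg's axis. Axes as stand.
- keeper (a joint): Angle of the drop flap (rad): a steel finger 5 mm thick and 8 mm broad, hung in a slot in the peg on a pin 42 mm out from the strap, reaching 32 mm below the peg's axis. 0: hangs straight down and bars the peg; it cannot swing outward. It swings freely inward to 1.5, up inside the peg, and falls back by itself (about 35 g). An eye pushed in lifts it; it drops once the eye plate is within 7 mm of the strap.
- tumbler_a: Bystander: short glass tumbler, 72 mm across the rim, 82 mm tall, at the back; origin at the centre of its underside
- tumbler_b: Bystander: second, identical glass tumbler; origin at the centre of its underside
- funnel: Bystander: orange plastic funnel standing mouth down, 104 mm across, 105 mm tall; origin at the centre of its underside
- sugar_jar: Bystander: glass jar with a steel lid, 72 mm across, 110 mm tall; origin at the centre of its underside
- dish: Bystander: small white bowl, 100 mm across, 32 mm tall; origin at the centre of its underside
- reamer: Bystander: wooden hand reamer standing on its end, 44 mm thick, 142 mm tall; origin at the centre of its underside
- spoon: Bystander: steel spoon lying flat, 170 mm long; origin near its middle
Not all that is in view belongs to the job. Leave any blue look-alike of the stand alone.

How it is judged:
By the outcome, as a careful person would: the job done as asked, in the order asked, and still so for the second after the job is handed in, with the robot touching nothing.
It also fails if it takes over 67 s, if anything falls off the work surface, if the arm or the gripper's body presses on something with over 40 N, if the wrist force passes 120 N, or if a joint passes its speed limit or range.

## Working session

There is one attempt and no reset: what is moved stays moved. The work goes in short steps, each a Python script; the robot and the scene stay as the last script left them, time stands still between calls to the robot, and variables do not carry over. Pictures are saved under pics/ and viewed, about 8 in all and at most 12, crops included, and the job is handed in when it is done.

```bash
mkdir -p pics; ls; cat > h.py <<'E'
import numpy as np, cv2
from scipy.spatial.transform import Rotation as R
from workcell import ctrl
def cloud(p):
    z=p["z_map"]; h,w=z.shape
    uv=np.stack(np.meshgrid(np.arange(w),np.arange(h)),-1).reshape(-1,1,2).astype(np.float64)
    K=np.array([[p["fx"],0,p["cx"]],[0,p["fy"],p["cy"]],[0,0,1.]])
    n=cv2.undistortPoints(uv,K,np.array(p["D"],float)).reshape(h,w,2)
    c=np.dstack([n*z[...,None],z]); T=np.array(p["extrinsics"])
    W=(c-T[:3,3])@T[:3,:3]
    W[z<=0]=np.nan
    return W
def save(p,n): cv2.imwrite(f"pics/{n}.png",p["frame"][...,::-1])
E
python3 - <<'E'
from h import *
for n in ("scene","top"):
    p=ctrl.snapshot(n); save(p,n+"0"); W=cloud(p); np.savez(f"{n}0.npz",W=W,f=p["frame"])
    T=np.array(p["extrinsics"]); print(n,"cam",-T[:3,:3].T@T[:3,3], "dir",T[2,:3],p["fx"])
    for k in ("caddy","stand","keeper","funnel","reamer","sugar_jar","dish","tumbler_a","spoon"):
        for t in ctrl.trace(p,k)[:3]:
            m=t["pixels"]; q=W[m]; q=q[~np.isnan(q[:,0])]
            if len(q): print(k,round(t["confidence"],2),np.round(np.array(t["centre"])*[640,400]),m.sum(),np.round(np.median(q,0),3),np.round(np.percentile(q,3,0),3),np.round(np.percentile(q,97,0),3))
print(ctrl.state(),ctrl.grip_depth)
E
```

```text
pics
scene cam [ 1.05427729 -0.47408309  1.24704888] dir [-0.39630147  0.33509784 -0.85478335] 492.61983557696715
caddy 0.74 [295. 228.] 779 [ 0.525 -0.101  0.058] [ 0.496 -0.14   0.002] [ 0.557 -0.075  0.118]
stand 0.91 [264. 193.] 1526 [ 0.378 -0.113  0.014] [ 0.327 -0.161  0.005] [ 0.425 -0.053  0.161]
stand 0.84 [308. 164.] 1291 [0.387 0.066 0.014] [0.338 0.022 0.005] [0.428 0.129 0.162]
stand 0.77 [325. 102.] 1216 [0.217 0.267 0.016] [0.159 0.217 0.004] [0.263 0.327 0.162]
funnel 0.69 [314. 307.] 1219 [ 0.736 -0.207  0.029] [ 0.687 -0.245  0.01 ] [ 0.774 -0.153  0.098]
reamer 0.72 [202. 253.] 455 [ 0.444 -0.346  0.097] [ 0.424 -0.362  0.007] [ 0.453 -0.326  0.137]
reamer 0.68 [380. 171.] 1615 [0.543 0.205 0.014] [0.484 0.157 0.003] [0.588 0.266 0.222]
sugar_jar 0.75 [433. 227.] 861 [0.773 0.165 0.09 ] [0.74  0.148 0.017] [0.8   0.206 0.114]
sugar_jar 0.27 [294. 228.] 734 [ 0.524 -0.102  0.059] [ 0.496 -0.14   0.003] [ 0.557 -0.078  0.118]
dish 0.91 [357. 131.] 605 [0.355 0.282 0.017] [0.319 0.23  0.003] [0.405 0.316 0.034]
dish 0.24 [295. 226.] 806 [ 0.524 -0.102  0.058] [ 0.495
[... 1472 characters left out ...]
.] 477 [0.6   0.041 0.013] [0.563 0.013 0.002] [0.709 0.074 0.022]
{'time_s': 1.0, 'qpos': array([ 1.20037047e+00,  4.80183709e-01,  1.59629449e+00, -3.87165789e-06,
        1.06508994e+00, -4.66000843e-02]), 'qd': array([ 0.00101745,  0.00037588, -0.00063016, -0.00019218,  0.00017692,
       -0.00079456]), 'tau': array([ 2.28761630e-03, -9.50501204e+01, -4.30666101e+01,  3.45217086e-04,
        5.09191723e-04,  3.39496307e-05]), 'eef_pos': array([0.20680955, 0.61622489, 0.23130919]), 'eef_rot': array([ 0.25414785,  1.55580748, -0.25411113]), 'ft_force': array([0.01268616, 0.48749531, 0.47518787]), 'torque': array([0.00429949, 0.00498875, 0.02280686]), 'opening': 0.08574036576185035} -0.0187
```

```bash
python3 - <<'E'
import cv2
a=cv2.imread("pics/scene0.png")[60:340,150:470]; cv2.imwrite("pics/a.png",cv2.resize(a,None,fx=2.1,fy=2.1,interpolation=cv2.INTER_CUBIC))
a=cv2.imread("pics/top0.png")[60:345,150:470]; cv2.imwrite("pics/b.png",cv2.resize(a,None,fx=2.1,fy=2.1,interpolation=cv2.INTER_CUBIC))
E
```

```text
(no output)
```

View pics/a.png

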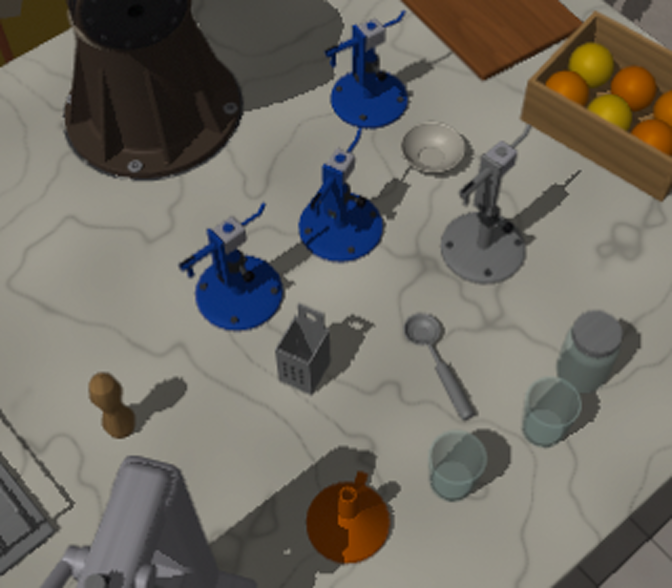

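View pics/b.png

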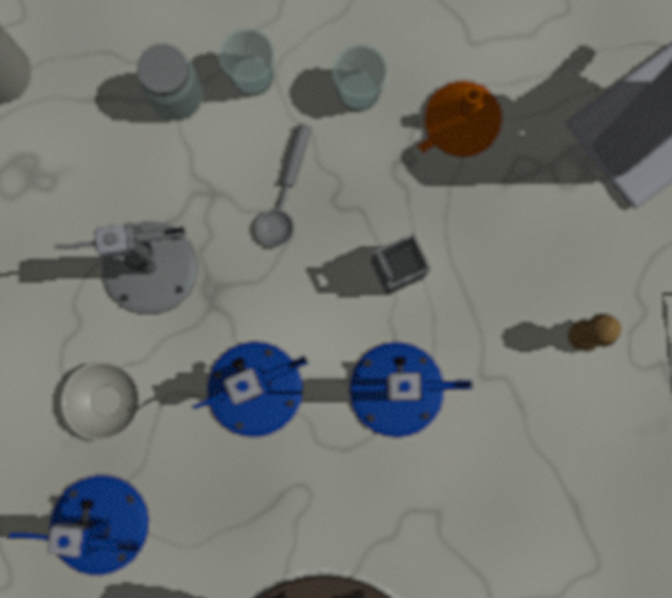

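The grey stand is at scene px (380,172), with its peg pointing about world -y. The three blue ones are look-alikes. The caddy is at px (295,228). Next I'll fit both from the depth data.

```bash
python3 - <<'E'
import numpy as np
np.set_printoptions(suppress=True,precision=4)
from scipy.optimize import least_squares
for n in ("top","scene"):
    W=np.load(n+"0.npz")["W"].reshape(-1,3); W=W[~np.isnan(W[:,0])]
    s=W[(abs(W[:,0]-.53)<.09)&(abs(W[:,1]-.2)<.13)]
    f=s[(s[:,2]>.006)&(s[:,2]<.02)]
    # foot circle of known radius: containment fit
    r=least_squares(lambda c:np.maximum(np.hypot(*(f[:,:2]-c).T)-.062,0),f[:,:2].mean(0)).x
    print(n,"foot bbox",np.percentile(f,[1,99],axis=0)[:,:2].ravel(),"c",r,np.median(f[:,2]))
    hi=s[s[:,2]>.14]
    print("z hist",np.histogram(hi[:,2],np.arange(.14,.26,.01)))
    for lo in np.arange(.10,.25,.015):
        q=s[(s[:,2]>lo)&(s[:,2]<lo+.015)]
        if len(q)>2: print(round(lo,3),len(q),q.min(0),q.max(0))
    hi=s[(s[:,2]>.17)&(s[:,1]<r[1]-.03)]
    print("peg pts",hi[np.argsort(hi[:,1])])
    c=W[(abs(W[:,0]-.525)<.06)&(abs(W[:,1]+.105)<.06)]
    t=c[c[:,2]>.1]; print("plate",len(t),t.mean(0),t.max(0)); print(t[:40])
    rim=c[(c[:,2]>.082)&(c[:,2]<.095)]
    import cv2
    print("rim",len(rim),cv2.minAreaRect((rim[:,:2]*1000).astype(np.float32)),"allc",cv2.minAreaRect((c[c[:,2]>.02][:,:2]*1000).astype(np.float32)))
E
```

```text
top foot bbox [0.4611 0.0734 0.5952 0.3008] c [0.5337 0.1953] 0.011789940958674703
z hist (array([ 12,   8,   8,   7,   9,  16,  80, 198, 164,   0,   0]), array([0.14, 0.15, 0.16, 0.17, 0.18, 0.19, 0.2 , 0.21, 0.22, 0.23, 0.24,
       0.25]))
0.1 5 [0.5246 0.2108 0.1003] [0.5301 0.2179 0.1138]
0.115 15 [0.5212 0.1921 0.1161] [0.5446 0.2192 0.1275]
0.13 23 [0.5211 0.192  0.1301] [0.5445 0.2183 0.1429]
0.145 15 [0.521  0.1923 0.1453] [0.5419 0.2181 0.1595]
0.16 9 [0.5208 0.1921 0.1602] [0.5348 0.1971 0.1727]
0.175 15 [0.5211 0.1496 0.1759] [0.5496 0.1964 0.1897]
0.19 31 [0.5171 0.1419 0.1907] [0.5493 0.2303 0.2049]
0.205 263 [0.5166 0.1404 0.205 ] [0.5501 0.2727 0.22  ]
0.22 164 [0.5174 0.1919 0.22  ] [0.5498 0.2756 0.2275]
peg pts [[0.5387 0.1404 0.2111]
 [0.5417 0.1409 0.208 ]
 [0.5442 0.141  0.2069]
 [0.5373 0.1411 0.2064]
 [0.5476 0.1419 0.2017]
 [0.5408 0.1424 0.2128]
 [0.5433 0.1425 0.2119]
 [0.5389 0.1428 0.2104]
 [0.5461 0.1429 0.2095]
 [0.5375 0.1436 0.2054]
 [0.5426 0.1442 0.2158]
 [0.5365 0.1449 0.2114]
 [0.5413 0.145  0.2107]
 [0.5463 0.1453 0.2088]
 [0.5393 0.1453 0.2088]

[... 4859 characters left out ...]
91 -0.0818  0.1261]
 [ 0.5215 -0.0802  0.1275]
 [ 0.522  -0.0774  0.1252]
 [ 0.4987 -0.0903  0.1036]
 [ 0.5038 -0.0906  0.1106]
 [ 0.5081 -0.0903  0.1159]
 [ 0.5099 -0.0884  0.1162]
 [ 0.5108 -0.0857  0.1144]
 [ 0.5151 -0.0856  0.1198]
 [ 0.5183 -0.0846  0.123 ]
 [ 0.5194 -0.0822  0.1218]
 [ 0.5236 -0.082   0.127 ]
 [ 0.5267 -0.081   0.13  ]
 [ 0.5252 -0.0766  0.1233]
 [ 0.5289 -0.0761  0.1275]
 [ 0.5003 -0.0917  0.1019]
 [ 0.5058 -0.0922  0.1097]
 [ 0.5085 -0.0908  0.1116]]
rim 138 ((525.5181884765625, -108.03404235839844), (52.01102828979492, 58.10329055786133), 24.898269653320312) allc ((525.9376220703125, -107.74673461914062), (52.196739196777344, 60.418025970458984), 23.483701705932617)
```

```bash
python3 - <<'E'
import numpy as np
np.set_printoptions(suppress=True,precision=4)
from scipy.optimize import least_squares
for n in ("top","scene"):
    D=np.load(n+"0.npz"); W=D["W"]
    ok=np.isfinite(W[...,0]); W=W[ok]
    s=W[(abs(W[:,0]-.538)<.075)&(abs(W[:,1]-.21)<.08)]
    f=s[(s[:,2]>.009)&(s[:,2]<.03)]
    r=least_squares(lambda c:np.maximum(np.hypot(*(f[:,:2]-c).T)-.062,0),[.538,.21],loss='soft_l1',f_scale=.002).x
    # count-based best circle
    print(n,"foot",r,np.median(f[:,2]),f[:,:2].min(0),f[:,:2].max(0),(f.min(0)+f.max(0))/2)
    head=s[(s[:,2]>.219)&(s[:,1]<.235)]
    print("headtop",len(head),np.median(head,0),head.min(0),head.max(0))
    # peg: cylinder fit r=6mm, direction horizontal
    p=s[(s[:,2]>.199)&(s[:,1]<.178)]
    def res(v):
        x=v[0]+v[1]*(p[:,1]-.155); return np.hypot((p[:,0]-x)/np.hypot(1,v[1]),p[:,2]-v[2])-.006
    q=least_squares(res,[.542,-.1,.205],loss='soft_l1',f_scale=.001); print("peg x@.155, slope, z",q.x,len(p),"tip y",np.sort(p[:,1])[:6], "rms",np.std(q.fun))
    st=s[(s[:,2]>.125)&(s[:,2]<.165)&(s[:,1]<.2)]
    if len(st)>3: print("strap",len(st),np.polyfit(st[:,0]-.538,st[:,1],1),st[:,0].min(),st[:,0].max())
E
```

```text
top foot [0.533  0.2167] 0.012521801702055933 [0.4721 0.1561] [0.5941 0.2782] [0.5331 0.2172 0.0193]
headtop 184 [0.5326 0.2131 0.2218] [0.5174 0.1919 0.2192] [0.5498 0.234  0.2275]
peg x@.155, slope, z [ 0.5415 -0.1375  0.2061] 88 tip y [0.1404 0.1409 0.141  0.1411 0.1419 0.1424] rms 0.0016892895055425569
strap 35 [0.0032 0.1938] 0.5210486521902655 0.5445014347170242
scene foot [0.5378 0.2155] 0.012233320272813491 [0.4758 0.1541] [0.5979 0.2753] [0.5368 0.2147 0.0193]
headtop 107 [0.5359 0.2124 0.2219] [0.5206 0.1927 0.219 ] [0.5517 0.2319 0.2271]
peg x@.155, slope, z [ 0.5427 -0.1245  0.2062] 63 tip y [0.1386 0.1387 0.1397 0.14   0.14   0.141 ] rms 0.0016304547777236617
strap 78 [0.1081 0.1949] 0.5233649250630661 0.5526478677725517
```

```bash
cat >> h.py <<'E'
def att(yaw,flip=False):
    "tool down, jaws along the x axis of a thing with this yaw (deg)"
    a=np.radians(yaw+(180 if flip else 0)); y=np.array([np.cos(a),np.sin(a),0]); x=np.array([0,0,-1.])
    return R.from_matrix(np.column_stack([x,y,np.cross(x,y)])).as_rotvec()
np.set_printoptions(suppress=True,precision=4)
def st(*m):
    s=ctrl.state(); print(*m,"t",round(s["time_s"],2),"p",s["eef_pos"],"F",s["ft_force"],"T",s["torque"],"op",round(s["opening"],4))
    return s
E
python3 - <<'E'
from h import *
s=ctrl.state(); q0=s["qpos"]
y=np.array([-np.sin(np.radians(23.5)),np.cos(np.radians(23.5))])
g=np.array([.5245,-.1068])-.005*y
c=[(f,ctrl.ik([*g,.2],att(23.5,f)),ctrl.ik([.545,.08,.2],att(7,f))) for f in (0,1)]
print(c)
f=min((k for k in c if k[1] is not None and k[2] is not None),key=lambda k:abs(k[1][5])+abs(k[2][5]))[0]
print("flip",f)
ctrl.servo_line([.207,.616,.38],speed=.25)
ctrl.movep([*g,.25],att(23.5,f)); st("above")
ctrl.servo_line([*g,.062],speed=.12,max_force=8); st("down")
p=ctrl.snapshot("scene"); save(p,"pre")
ctrl.grasp(40); st("grasped")
ctrl.servo_line([*g,.165],speed=.1); st("lift")
p=ctrl.snapshot("scene"); save(p,"lift"); 
import cv2
im=np.hstack([cv2.imread(f"pics/{k}.png")[120:290,220:380] for k in("pre","lift")]); cv2.imwrite("pics/c.png",cv2.resize(im,None,fx=2.5,fy=2.5))
E
```

```text
[(0, array([-0.2648,  0.3614,  1.8869, -0.    ,  0.8932, -0.675 ]), array([ 0.0907,  0.3783,  1.859 , -0.    ,  0.9043, -0.0315])), (1, array([-0.2648,  0.3614,  1.8869, -0.    ,  0.8932,  2.4666]), None)]
flip 0
above t 4.58 p [ 0.5267 -0.1108  0.2501] F [ 0.8286 -0.6785  0.2055] T [ 0.0025 -0.0076 -0.0518] op 0.0853
down t 6.29 p [ 0.5269 -0.1115  0.0626] F [-0.3246 -0.2093  0.3314] T [ 0.016  -0.042  -0.0107] op 0.085
grasped t 6.77 p [ 0.5266 -0.1114  0.0623] F [-1.5733  0.4939  6.4668] T [-0.0347  0.2347  0.0723] op 0.0493
lift t 7.95 p [ 0.5261 -0.1113  0.1644] F [-0.5422 -0.9294 -2.3749] T [-0.0479 -0.0489  0.0074] op 0.0491
```

View pics/c.png

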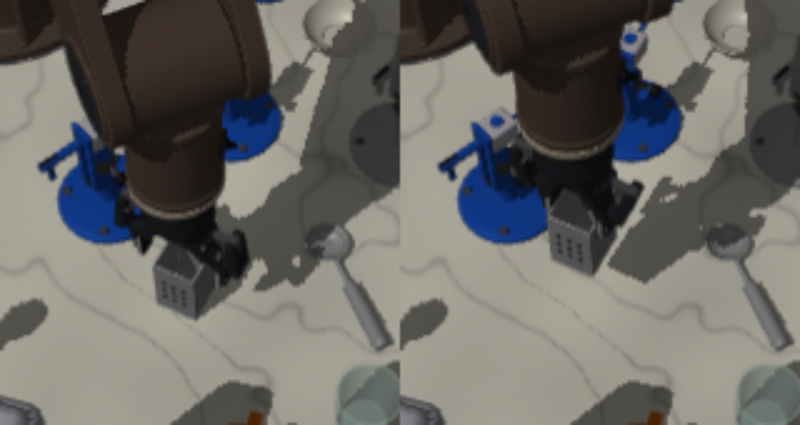

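```bash
cat >> h.py <<'E'
YAW=7.0; a=np.radians(YAW); U=np.array([-np.sin(a),np.cos(a),0]); L=np.array([np.cos(a),np.sin(a),0])
TIP=np.array([.5445,.139,.2065]); EYE=0.031*U+np.array([0,0,.0457])
def at(d,lat=0,dz=0):
    "TCP for the eye centre d past the peg tip, with offsets"
    return TIP+d*U+lat*L+np.array([0,0,dz])-EYE
E
python3 - <<'E'
from h import *
ctrl.servo_line(at(-.07),att(YAW),speed=.12); st()
ctrl.servo_line(at(-.022),speed=.08); ctrl.sleep(.3); st()
for n in("scene","top"):
    p=ctrl.snapshot(n); save(p,n+"1"); np.savez(n+"1.npz",W=cloud(p),f=p["frame"])
im=np.hstack([cv2.resize(cv2.imread("pics/scene1.png")[110:230,310:430],None,fx=3.3,fy=3.3,interpolation=cv2.INTER_CUBIC),cv2.resize(cv2.imread("pics/top1.png")[120:240,160:280],None,fx=3.3,fy=3.3,interpolation=cv2.INTER_CUBIC)]); cv2.imwrite("pics/d.png",im)
for n in("scene","top"):
    W=np.load(n+"1.npz")["W"].reshape(-1,3); W=W[np.isfinite(W[:,0])]
    V=W-TIP; d=V@U; l=V@L; z=V[:,2]
    m=(abs(d+.022)<.02)&(abs(l)<.035)&(abs(z)<.024); print(n,"plate",m.sum(),"d",np.percentile(d[m],[2,50,98]),"l",np.percentile(l[m],[2,50,98]),"z",np.percentile(z[m],[2,50,98]))
    m=(d>.002)&(d<.05)&(abs(l)<.02)&(abs(z)<.01); print("peg",m.sum(),"l",np.percentile(l[m],[2,50,98]),"z",np.percentile(z[m],[2,50,98]))
E
```

```text
t 9.43 p [0.5567 0.0384 0.1608] F [-0.2972  0.9823 -2.6616] T [-0.0162  0.0442 -0.0417] op 0.0494
t 10.47 p [0.551  0.0861 0.1608] F [-0.3951 -0.7962 -3.106 ] T [-0.0013  0.0309 -0.0664] op 0.0495
scene plate 6 d [-0.0412 -0.0391 -0.0225] l [-0.0235 -0.0208  0.0318] z [-0.0198 -0.0171  0.0176]
peg 52 l [-0.0057  0.0029  0.0065] z [-0.0034  0.0031  0.0083]Traceback (most recent call last):
  File "<stdin>", line 10, in <module>
    return _quantile_unchecked(
        a, q, axis, out, overwrite_input, method, keepdims, weights)
    return _ureduce(a,
                    func=_quantile_ureduce_func,
    ...<5 lines>...
                    overwrite_input=overwrite_input,
                    method=method)
    r = func(a, **kwargs)
    result = _quantile(arr,
                       quantiles=q,
    ...<2 lines>...
                       out=out,
                       weights=wgt)
    slices_having_nans = np.isnan(arr[-1, ...])
                                  ~~~^^^^^^^^^
IndexError: index -1 is out of bounds for axis 0 with size 0
```

View pics/d.png

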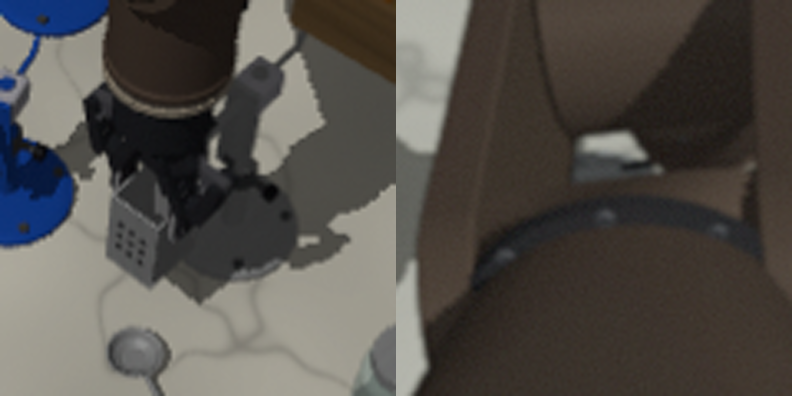

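```bash
python3 - <<'E'
from h import *
hit=ctrl.servo_line(at(.009),speed=.025,max_force=5); s=st("hit",hit); print("d",(s["eef_pos"]+EYE-TIP)@U, "lat",(s["eef_pos"]+EYE-TIP)@L)
p=ctrl.snapshot("scene"); W=cloud(p).reshape(-1,3); W=W[np.isfinite(W[:,0])]
V=W-TIP-[0,0,.0]; d=V@U; l=V@L; z=V[:,2]
# caddy -> front-wall check of yaw/position
q=W[(d<.0)&(d>-.075)&(abs(l)<.035)&(z<-.035)&(z>-.12)]; print(len(q),q.min(0),q.max(0))
V=q-TIP; print("l",np.percentile(V@L,[1,99]),"d",np.percentile(V@U,[1,99]),"z",np.percentile(q[:,2],[1,99]))
E
```

```text
hit False t 11.97 p [0.5472 0.117  0.1608] F [ 0.4811  0.0983 -3.0348] T [-0.0664  0.0135  0.0354] op 0.0492
d 0.008842971916554494 lat 1.1448969699847612e-05
369 [0.521  0.0892 0.0961] [0.5811 0.1421 0.1714]
l [-0.0233  0.0275] d [-0.0476 -0.0003] z [0.0974 0.171 ]
```

```bash
cat >> h.py <<'E'
def rel():
    v=ctrl.state()["eef_pos"]+EYE-TIP; return np.array([v@U,v@L,v[2]])
E
python3 - <<'E'
from h import *
def probe(d,lat,dz,lim=2.5):
    h=ctrl.servo_line(at(d,lat,dz),speed=.012,max_force=lim); r=rel(); s=ctrl.state(); print(h,r*1000,s["ft_force"]); return h,r
a=probe(.008,.006,0); ctrl.servo_line(at(.008,0,0),speed=.03); b=probe(.008,-.006,0)
lat=(a[1][1]+b[1][1])/2; ctrl.servo_line(at(.008,lat,0),speed=.03)
a=probe(.008,lat,.006); ctrl.servo_line(at(.008,lat,0),speed=.03); b=probe(.008,lat,-.006)
dz=(a[1][2]+b[1][2])/2; ctrl.servo_line(at(.008,lat,dz),speed=.03)
print("lat,dz",lat,dz); st()
E
```

```text
True [ 8.5151  1.729  -0.6009] [ 1.0657 -0.332  -3.1809]
True [ 7.9843 -4.1688 -0.2349] [ 2.8238  1.3522 -2.7284]
True [ 7.9212 -1.8438  1.913 ] [ 1.3254  0.0631 -4.2792]
True [ 8.1073 -1.2086 -4.8605] [0.2705 0.0961 5.4243]
lat,dz -0.001219926813197401 -0.001473773130846734
t 14.56 p [0.5461 0.116  0.1594] F [ 0.4437 -0.3017 -3.6392] T [-0.024   0.012   0.0149] op 0.0495
```

```bash
python3 - <<'E'
from h import *
h=ctrl.servo_line(at(.040,-.0012,-.0015),speed=.025,max_force=5); print(h,rel()*1000); st()
if not h:
    h=ctrl.servo_line(at(.058,-.0012,-.0015),speed=.012,max_force=4); print(h,rel()*1000); st()
E
```

```text
False [39.9005 -1.2163 -1.5148]
t 15.99 p [0.5422 0.1477 0.1593] F [-0.5263  1.0628 -2.2453] T [-0.0009 -0.0162 -0.0511] op 0.0491
True [53.2771 -1.5178 -1.9066]
t 17.04 p [0.5403 0.1609 0.1589] F [ 0.8537 -1.4583 -2.6092] T [-0.1507 -0.0213 -0.0236] op 0.0495
```

```bash
python3 - <<'E'
from h import *
ctrl.servo_line(at(.0525,-.0013,-.0015),speed=.02); st()
h=ctrl.servo_line(at(.0525,-.0013,-.009),speed=.012,max_force=2.5); print(h,rel()*1000); ctrl.sleep(.2); st()
for n in("scene","top"):
    p=ctrl.snapshot(n); save(p,n+"2")
    for t in ctrl.trace(p,"keeper")[:2]: print(n,t["confidence"],t["centre"])
im=cv2.resize(cv2.imread("pics/scene2.png")[120:220,310:430],None,fx=6,fy=6,interpolation=cv2.INTER_CUBIC); cv2.imwrite("pics/e.png",im)
E
```

```text
t 17.29 p [0.5405 0.1602 0.1592] F [ 0.157   0.1412 -3.7971] T [-0.0528  0.0502  0.0275] op 0.049
True [52.5883 -1.2698 -4.7892]
t 17.88 p [0.5405 0.1603 0.156 ] F [1.7839 1.3344 5.0365] T [ 0.3779 -0.1032  0.0022] op 0.0494
top 0.18 [0.2806, 0.447]
```

View pics/e.png

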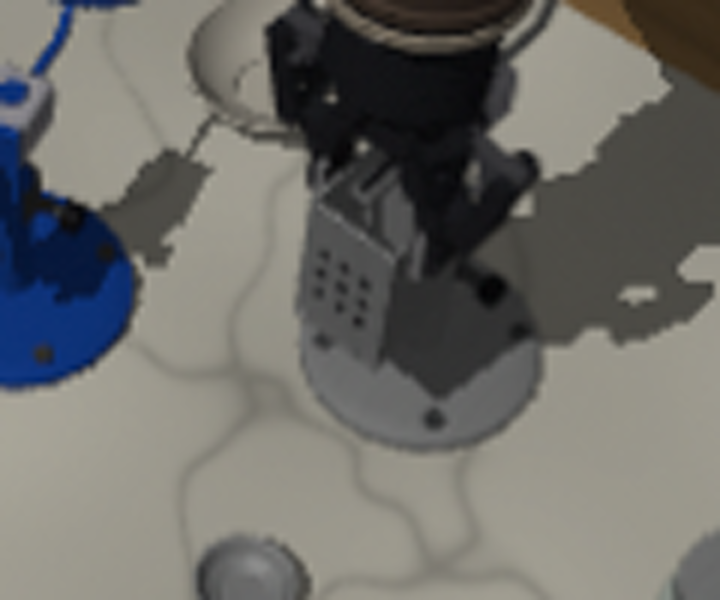

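```bash
python3 - <<'E'
from h import *
ctrl.servo_line(at(.0525,-.0013,-.0044),speed=.01); st("ease")
ctrl.let_go(); ctrl.sleep(.3); s=st("open"); e=s["eef_pos"]
print(ctrl.servo_line(e+[0,0,.14],speed=.08,max_force=6)); st("up")
ctrl.servo_line(e+[0,0,.22]-.1*U,speed=.25)
ctrl.movep([.35,-.45,.42],att(-50)); st("away")
for n in("scene","top"):
    p=ctrl.snapshot(n); save(p,n+"3"); np.savez(n+"3.npz",W=cloud(p),f=p["frame"])
im=np.hstack([cv2.resize(cv2.imread("pics/scene3.png")[110:220,320:430],None,fx=3.6,fy=3.6,interpolation=cv2.INTER_CUBIC),cv2.resize(cv2.imread("pics/top3.png")[130:240,170:280],None,fx=3.6,fy=3.6,interpolation=cv2.INTER_CUBIC)]); cv2.imwrite("pics/f.png",im)
E
```

```text
ease t 18.32 p [0.5405 0.1602 0.1563] F [0.4236 1.2339 0.0589] T [ 0.2085  0.0094 -0.058 ] op 0.0489
open t 19.07 p [0.5406 0.1602 0.1564] F [0.2616 0.1572 0.2523] T [-0.0003  0.0359  0.0175] op 0.0851
False
up t 20.98 p [0.5404 0.1601 0.296 ] F [-0.2066 -0.8642 -0.2568] T [0.0189 0.0227 0.0148] op 0.0856
away t 23.62 p [ 0.3507 -0.4494  0.4199] F [-0.536  -0.5566  0.2855] T [0.0221 0.0353 0.0357] op 0.0856
```

View pics/f.png

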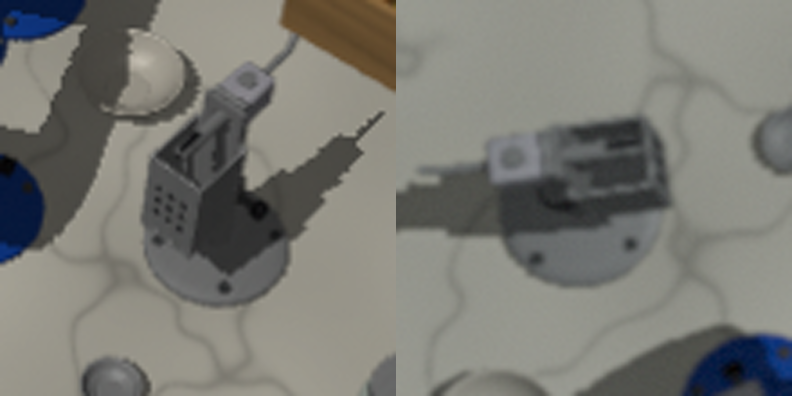

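```bash
python3 - <<'E'
from h import *
B=TIP+np.array([0,0,-.0])-.0012*L
for n in("scene","top"):
    D=np.load(n+"3.npz"); V=D["W"].reshape(-1,3)-B; V=V[np.isfinite(V[:,0])]; d=V@U;l=V@L;z=V[:,2]
    m=(d>-.002)&(d<.045)&(abs(l)<.012)&(z<-.009)&(z>-.05); print(n,"flap cand (d,l,z mm)\n",np.round(1000*np.c_[d,l,z][m][np.argsort(d[m])]).astype(int)[:30].tolist())
    m=(d>.035)&(d<.056)&(abs(l)<.022)&(z>-.02)&(z<.03); print("plate d",np.percentile(d[m],[5,50,95]) if m.any() else None)
    m=(d>-.02)&(d<.06)&(abs(l)<.04)&(z<-.018)&(z>-.026); q=np.c_[d,l][m]; print("rim",cv2.minAreaRect((q*1000).astype(np.float32)))
W0=np.load("scene0.npz")["W"]; W3=np.load("scene3.npz")["W"]
f=cv2.resize(cv2.imread("pics/scene3.png")[135:180,350:400],None,fx=14,fy=13,interpolation=cv2.INTER_CUBIC); cv2.imwrite("pics/g.png",cv2.convertScaleAbs(f,alpha=1.7,beta=10))
p=ctrl.snapshot("top")
W=cloud(p)
for k in ("funnel","reamer","sugar_jar","dish","tumbler_a","spoon"):
    for t in ctrl.trace(p,k)[:2]: print(k,round(t["confidence"],2),np.round(np.array(t["centre"])*[640,400]))
E
```

```text
scene flap cand (d,l,z mm)
 [[-2, -2, -33], [-2, 11, -26], [-2, -9, -35], [-2, 3, -47], [-1, -8, -40], [-1, 4, -28], [-1, -4, -45], [-1, 10, -46], [-1, -5, -41], [-1, -3, -22], [-1, 9, -42], [-1, 1, -31], [-1, -10, -24], [-1, -1, -43], [-1, 1, -28], [-1, -5, -38], [-1, -7, -26], [-1, 6, -46], [-1, -8, -45], [-1, 8, -30], [-1, -1, -48], [0, -10, -33], [0, -3, -31], [0, 8, -39], [0, 5, -38], [0, -4, -28], [0, -12, -49], [0, 1, -37], [0, -8, -23], [0, 11, -36]]
plate d [0.0401 0.0513 0.0549]
rim ((24.755359649658203, 1.7590255737304688), (50.947322845458984, 57.657752990722656), 88.20840454101562)
top flap cand (d,l,z mm)
 [[-1, 10, -48], [-1, -2, -23], [-1, -10, -33], [-1, -4, -23], [0, -7, -38], [0, -4, -41], [0, -7, -22], [0, 2, -29], [0, 2, -46], [0, -1, -44], [0, 5, -32], [0, 8, -35], [0, 10, -22], [0, 5, -49], [0, 11, -38], [0, -9, -25], [0, -11, -24], [0, 2, -20], [1, 8, -25], [1, 6, -24], [1, 1, -24], [2, -2, -23], [2, -4, -21], [2, -6, -24], [2, -9, -22], [3, 11, -26], [11, -3, -21], [13, -2, -23]]
plate d [0.0379 0.0511 0.0557]
rim ((26.35835075378418, -0.1300048828125), (50.0189094543457, 54.45219421386719), 89.83351135253906)
funnel 0.82 [366. 119.]
funnel 0.7 [319.  97.]
reamer 0.86 [431. 217.]
sugar_jar 0.84 [232. 101.]
sugar_jar 0.19 [200. 245.]
dish 0.9 [198. 250.]
tumbler_a 0.85 [320.  95.]
tumbler_a 0.75 [267.  90.]
spoon 0.62 [286. 159.]
```

View pics/g.png

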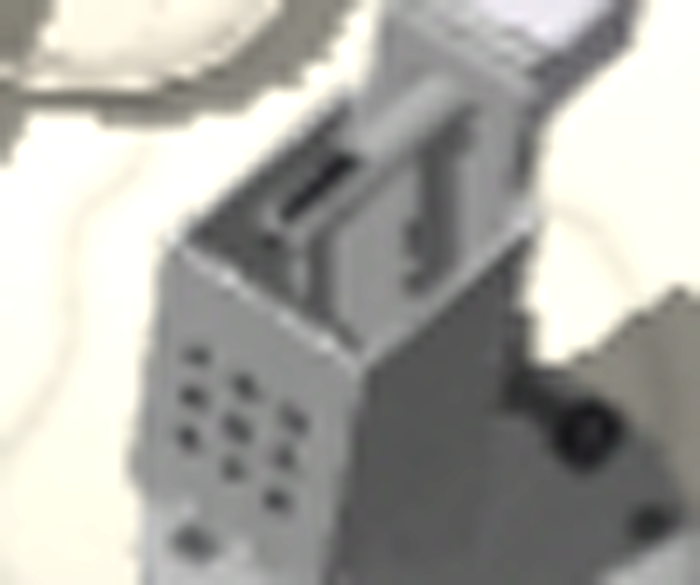

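The slot in the peg is open and dark, so the flap isn't in it. Depth points at d≈12 mm, 21–23 mm below the axis, show the flap hanging down. The plate is home against the strap, and the bystanders haven't moved.

```bash
python3 -c "
from h import *
st(); ctrl.finish_job()"
```

```text
t 24.07 p [ 0.3501 -0.4499  0.42  ] F [-0.4969 -0.3928  0.8154] T [ 0.0084 -0.0117  0.0147] op 0.0853
the job is handed in; nothing more can be done
```

The caddy is hanging on its own on the grey stand's peg, with the eye plate home against the strap and the flap shut behind it. I handed the job in at 24 s of the 67 s allowed.

**How it went:**
- I gripped the caddy by its side faces and threaded the eye on by measured position.
- I then felt for the centre with light touches: 5.9 mm of play sideways and 6.8 mm up and down, against 6 mm expected.
- I slid it in until it met the strap with about 4 N, lowered it onto the peg, eased off, let go and backed away straight up.
- The highest force on the stand was about 8–9 N, when I lowered the eye onto the peg.

**Last checks:**
- **Hanging:** the rim outline shows the caddy square to the stand, with its back within about 1 mm of the strap.
- **Flap:** the picture shows the peg's slot empty. Two depth points sit where the hanging flap should be. That is thin evidence, because the network for the flap gave only one weak result, and that was before I let go.
- **Other things:** the last top picture finds every bystander within about 4 pixels of where it started. The blue stands look untouched, but I did not measure them again.

**Disagreements:** the two cameras differed by 1–2 mm, within their calibration. The strap came about 1 mm later than I had estimated.

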